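Set an angle gauge on a lopsided stud and hold the reading

TASK

Turn the keeper of the storage dock a full quarter turn, as far as it goes, so that it frees the angle gauge, then lift the gauge out and stand it level and lightly on the high crown of the stud, pausing there for a moment. Keeping the middle of its sole resting on that crown, rock the gauge sideways in the plane of its dial until its hanging pointer has come to rest between the two prongs of the index, and finish while still holding it there, gently pressed on the crown. Leave the keeper open and the other things on the bench where they are.

Things in the scene. Friction and masses are not known exactly. Their poses are not given: they have to be found in the camera images.
- dock: Fixed aluminium base plate 84 x 220 x 10 mm with low dark ribs between which the gauge's foot stands. Origin on the bench under the middle of the parked gauge; x is the plate's short side, pointing away from the robot at yaw 0; y runs along it to the left, towards the keeper. z up.
- keeper (a joint): Flat steel turn-latch on the dock with a black upright handle peg. 0 = closed, its short arm reaches 14 mm over the gauge's foot and blocks lifting; grows to 1.57 at the open stop (clockwise seen from above, the peg swings from the dock's +y side round to its +x side). Starts within 0.15 of closed. Turns against friction of about 0.06 N m, stays where it is left.
- keeper_handle (a point): A point on the upright axis of the keeper's handle peg, 76 mm above the bench; the peg's top is level with it. The peg is a round 16 mm across from 48 mm to 76 mm height, thinner below, and stands 45 mm from the keeper's hinge on the side away from the gauge.
- keeper_hinge (a point): The keeper's fixed vertical hinge axis, 22 mm above the bench, 90 mm from the dock's origin along the dock's +y.
- gauge: Loose angle gauge, about 0.35 kg, 176 mm tall: flat sole and foot 34 (x) x 110 (y) x 10 mm, round grey case of 104 mm diameter and 26 mm depth centred 70 mm above the sole, and on top a steel stem. Origin at the middle of the flat sole; z up along the stem; its dial faces its own -x. At the start it stands in the dock, sole 10 mm above the bench, with the dock's yaw.
- gauge_grip (a point): The point to grip: in the middle of the gauge's stem, 150 mm above the sole. The stem is 16 mm thick (gauge x) and 22 mm wide (gauge y), bare from 131 to 176 mm above the sole.
- gauge_sole (a point): The middle of the gauge's flat sole (same point as the gauge's origin).
- pointer (a joint): Swinging pointer hinged at the dial's centre, hanging straight down by gravity, 0 when the gauge is upright; it swings a little and settles within about a second. Positive = the tip is displaced to the gauge's +y side (left as the robot sees the dial). Leaning the top of the gauge towards +y by an angle makes this value grow to that angle.
- pointer_tip (a point): The tip region of the pointer, 42 mm from the dial's centre.
- index (a joint): Stiff forked index on the dial, preset for this job at some angle of 0.20 to 0.42 rad, same zero and sense as the pointer; held by stiff friction. The pointer is on the mark when the two joints read the same.
- index_tip (a point): Middle of the gap of the index fork, 42 mm from the dial's centre. The gap is 6 mm wide, so the pointer is in it within 3 mm (0.07 rad) either side.
- stud_block: Fixed aluminium block 90 x 90 x 26 mm with an upright steel stud in its middle. Lopsided head: a high spherical crown of radius 14 mm, topping 72 mm above the bench, and beside it on the block's -y side a low round shoulder topping 55 mm above the bench. Origin on the bench under the crown; z up.
- crown (a point): The highest point of the stud's crown, 72 mm above the bench; the centre of the sphere lies 14 mm below it.
- screwdriver: Bystander: loose green-handled screwdriver 194 mm long, lying between dock and stud. Origin under its middle.
- relay: Bystander: loose small black relay, 22 x 28 x 38 mm. Origin under its middle.
- spanner: Bystander: loose steel spanner, 133 mm long, lying near the front edge. Origin under its middle.
- spool: Bystander: loose wire spool with black flanges, 56 mm diameter, 22 mm high. Origin under its middle.
Things that resemble listed ones, but are neither listed nor needed, are in the scene too. Of the things like the gauge, leave any that is yellow; of the rest the smaller one is meant.

How it is judged (in metres and radians):
On the way, in this order (a step that is already met when the one before it is completed fails the run):
1. the keeper is turned open (at least 1.3 rad) while the gauge still stands in the dock (value of joint keeper above 1.3 rad and distance of gauge from where it was at the start of the episode below 0.03 m), for 0.2 s.
2. the gauge stands level (pointer within 0.09 rad of zero) on the stud's crown (contact force between gauge and stud_block above 0.3 N and distance between gauge_sole and crown below 0.016 m and value of joint pointer between -0.09 and 0.09 rad and angle between gauge's own z axis and vertical below 0.12 rad), for 0.2 s.
3. the gauge is rocked part of the way (pointer at 0.10 to 0.20 rad), its sole still touching the crown (value of joint pointer between 0.1 and 0.2 rad and contact force between gauge and stud_block above 0.1 N and distance between gauge_sole and crown below 0.016 m), for 0.02 s.
At the end, for the whole second after the job is handed in: The fingers hold the gauge, leaning over 0.12 rad, dial upright within 0.15 rad; its sole's middle is within 16 mm of the crown's top and presses on the stud with 0.3 to 25 N; the pointer is at rest, tip within 3 mm of the fork's middle; the keeper is open (over 1.3 rad) (distance between pointer_tip and index_tip below 0.003 m and velocity of joint pointer between -0.3 and 0.3 rad/s and distance between gauge_sole and crown below 0.016 m and contact force between gauge and stud_block between 0.3 and 25 N and contact force between the fingers and gauge above 2 N and contact force between gauge and dock below 0.1 N and angle between gauge's own x axis and vertical between 1.42 and 1.72 rad and angle between gauge's own z axis and vertical above 0.12 rad and value of joint keeper above 1.3 rad); the arm keeps its last pose, push and grip.
It fails at once if the gauge is pressed hard on the stud (over 45 N) (contact force between gauge and stud_block above 45 N).
It fails at once if the gauge is tipped over (beyond 1 rad) (angle between gauge's own z axis and vertical above 1 rad).
It fails at once if a bystander is moved by more than 40 mm (distance of any of screwdriver, relay, spanner, spool from where it was at the start of the episode above 0.04 m).
It also fails if it takes over 64 s, if anything falls off the work surface, if the arm or the gripper's body presses on something with over 40 N, if the wrist force passes 120 N, or if a joint passes its speed limit or range.

ROBOT

A 7-joint arm with a two-finger parallel gripper is mounted at the origin on a cart in front of the work surface, level with it; the furniture and walls round the work are solid. World frame = base frame: x ahead of the robot, y to its left, z up, the work surface at z = 0. Lengths are in mm, angles in rad, forces in N, time in s.
With the tool pointing down it reaches from about 400 to 900 mm from the base axis. Payload 5.5 kg.
Tool frame: the origin (TCP) lies on the mounting face of the last link; the fingertips stand 178 mm ahead of it and the grasp point (between the pads) lies 159 mm ahead of it; z points along the fingers, y is the line along which they close (so a half turn about z gives the same grasp; the last joint's range is limited). The gripper opens to 92 mm and grips with 3 to 60 N. Pads are 19 mm wide; open, the fingers measure 130 mm over their backs; the gripper's body (75 mm by 190 mm) begins 47 mm behind the grasp point.
Start: joints at [1.499, 0.501, -0.427, 1.55, 0.221, 1.138, -0.21], TCP at [213.603, -613.897, 404.729] pointing down, gripper open.
Joint ranges: [-2.88, 2.88], [-0.31, 2.03], [-1.54, 1.56], [0.2, 2.42], [-1.41, 4.55], [0.19, 2.02], [-2.57, 2.57]. Speed limits (rad/s): [2.57, 2.57, 3.14, 3.14, 3.14, 3.14, 3.14].

INTERFACE

Orientations are given as a unit quaternion [x, y, z, w].
In Python, from workcell import bot gives the robot as it stands. The module is installed in compiled form; this text tells all that it offers.
- The arm moves only by the tool arm_command, never from a script. Its argument "rows" is a list that holds one entry, the list of rows, each a list of 7 numbers: the turn, a rotation vector about the tool's x, y, z in rad, then the shift along the tool's x, y, z in cm, then the gripper's target within -1 to 1 (fully open at 1, half-way at 0, shut at -1). A call has 1 to 10 rows; each row is the pose to reach, as a shift and turn from the pose commanded when the call began, along the tool's axes at that moment; what a row does not reach only later rows make up. A row lasts 1/12 s, in which the tool goes at most 41.7 mm and 7.16 degrees, less where a joint would pass 70% of its speed; a pose out of reach is approached as far as the arm can. A call with a gripper value outside its range is refused whole. The fingers move at their own pace and stop on an object; "newtons" is the grip in N (left out, the last holds). Time passes only in rows, so rows that repeat a pose let the fingers close. It gives the time, the measured TCP pose, the force, the opening and the grip force at its end, in the units of the state.
- bot.read_state(): the state, without advancing time (a new reading comes with each control period).
- bot.capture(name): name is "side" or "top"; returns the picture (420x560x3 uint8, blue, green, red); there is no depth.
- bot.calibration(name): a dict with "K" (3x3 intrinsics, pixels), "R" (3x3) and "t" (3): a world point X has camera coordinates R X + t. Camera axes: x right, y down, z forward; pixel columns grow to the right and rows downward; lengths in mm; the calibration is good to about 2 mm. A picture is of the moment at which its call begins. calibration takes no time and is no camera call.
- bot.close_job(): hands the job in; it is judged then, once.
The state is a dict: "time_s": time; "joint_positions": joint angles; "qd": joint speeds; "joint_efforts": joint torques, N m; "tool_pos": TCP position; "orientation": TCP orientation; "force": force on the tool from outside, world axes, zero at the start; "ft_torque": the same for the moment, N m; "finger_gap": finger opening in mm; "grip_force": force on a finger pad.
Only numpy, scipy, OpenCV 4.12 (cv2) and the standard library are available. Lean on these libraries where they do the work, as an engineer would, in place of code of your own. Each camera call takes 0.05 s, during which the arm holds its last target. There are 200 camera calls.

## Working session

There is one attempt and no reset: what is moved stays moved. The work goes in short steps, Python scripts to look and compute and a tool call to move; the robot and the scene stay as the last step left them, time stands still between calls to the robot, and variables do not carry over. Pictures are saved under pics/ and viewed, at most 10 in all, crops included, and the job is handed in when it is done.

Besides the shell and the picture viewer there is one more tool, called after "Request:" as name(argument=value, ...), one argument or row to a line, values as JSON. arm_command: Moves the arm, as the interface text tells. Its arguments: {"type":"object","properties":{"rows":{"type":"array","items":{"type":"array","items":{"type":"array","items":{"type":"number"}}}},"newtons":{"type":"number"}},"required":["rows"]}

```bash
mkdir -p pics
cat > h.py <<'E'
import numpy as np, cv2
from workcell import bot
def cal(n):
    c=bot.calibration(n); return [np.array(c[k],float) for k in ("K","R","t")]
def ray(n,u,v):
    K,R,t=cal(n); t=t.ravel(); return -R.T@t, R.T@np.linalg.solve(K,[u,v,1.])
def onz(n,u,v,z):
    o,d=ray(n,u,v); return o+d*(z-o[2])/d[2]
def proj(n,X):
    K,R,t=cal(n); p=K@(R@np.array(X,float)+t.ravel()); return p[:2]/p[2]
def tri(a,b):
    o1,d1=ray("side",*a); o2,d2=ray("top",*b)
    A=np.stack([d1,-d2],1); s=np.linalg.lstsq(A,o2-o1,rcond=None)[0]
    p,q=o1+d1*s[0],o2+d2*s[1]; return (p+q)/2, np.linalg.norm(p-q)
E
python3 - <<'E'
from h import *
for n in("side","top"):
    im=bot.capture(n); cv2.imwrite(f"pics/{n}0.png",im)
    K,R,t=cal(n); print(n,K.round(1).tolist(),(-R.T@t.ravel()).round(), R.round(2).tolist())
s=bot.read_state(); print(s)
E
```

```text
side [[464.1, 0.0, 286.3], [0.0, 464.1, 207.0], [0.0, 0.0, 1.0]] [-125. -940.  559.] [[0.81, -0.58, 0.0], [-0.2, -0.29, -0.94], [0.55, 0.76, -0.35]]
top [[543.7, 0.0, 282.8], [0.0, 543.7, 201.5], [0.0, 0.0, 1.0]] [ 395.   -2. 1660.] [[-0.02, -1.0, -0.02], [-0.99, 0.03, -0.11], [0.11, 0.02, -0.99]]
{'time_s': 0.1, 'joint_positions': array([ 1.49919439,  0.50177829, -0.4267865 ,  1.55133728,  0.22080242,
        1.13828368, -0.21031098]), 'qd': array([ 1.11794430e-03, -2.17161207e-03,  6.86668469e-04, -2.93676001e-03,
        2.73753824e-04,  1.12473423e-05,  7.53215683e-04]), 'joint_efforts': array([-1.07326114e-02, -5.67869711e+01, -5.83888382e+00, -2.79914618e+01,
       -6.90800417e-02,  2.39977031e-02,  2.47591549e-05]), 'tool_pos': array([ 213.41743276, -613.63361245,  403.76815561]), 'orientation': array([ 9.86019242e-01,  1.66629181e-01, -1.16650673e-04, -8.69947939e-04]), 'force': array([ 0.03523796, -0.05065637, -0.43116779]), 'ft_torque': array([-0.03209209, -0.01904304,  0.00615699]), 'grip_force': 0.0, 'finger_gap': 92.21676239422828}
```

View pics/side0.png

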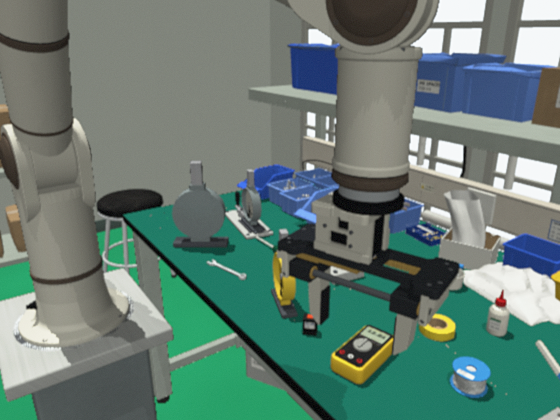

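View pics/top0.png

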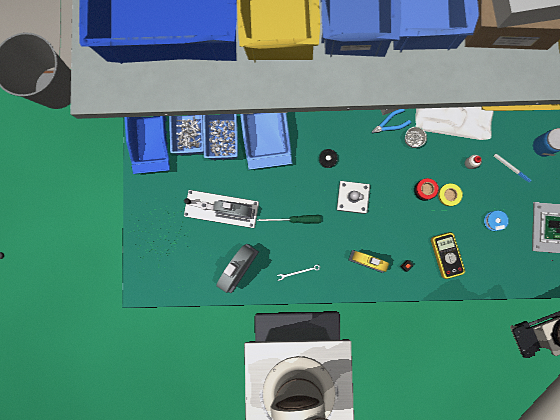

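Candidates for the gauge: the large grey one (top 235,268 / side 200,215), the yellow one (370,260), and the grey one in the dock (230,208 / side 250,200). The last fits, because it is smaller, not yellow and stands in the dock plate with the latch. I'll confirm it in an enlarged crop.

Run:
```python
from h import *
a=cv2.imread("pics/top0.png"); 
c=cv2.resize(a[165:235,175:385],None,fx=3.8,fy=3.8,interpolation=cv2.INTER_CUBIC)
b=cv2.imread("pics/side0.png"); d=cv2.resize(b[150:260,160:290],None,fx=3,fy=3,interpolation=cv2.INTER_CUBIC)
o=np.zeros((600,800,3),np.uint8); o[:c.shape[0],:c.shape[1]]=c[:,:800]; o[268:268+330,:390]=d[:330]
cv2.imwrite("pics/crop.png",o)
```

```text
(no output)
```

View pics/crop.png

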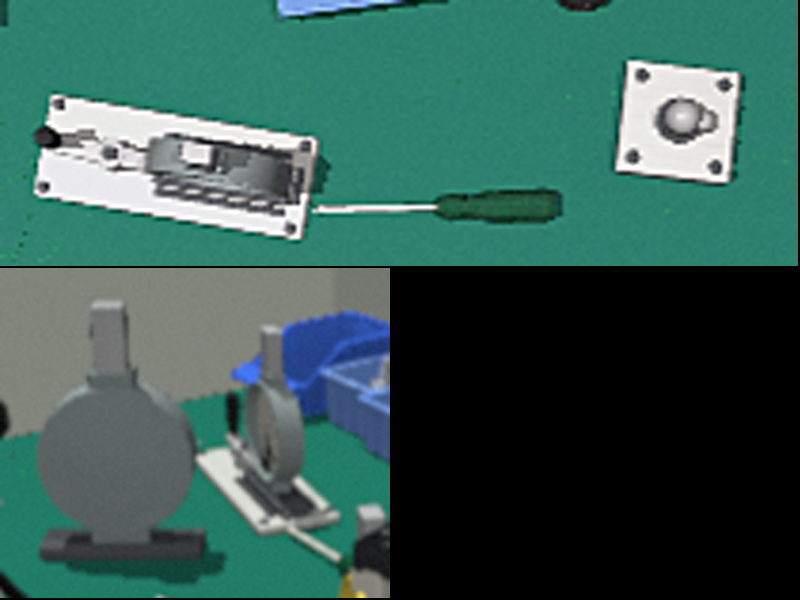

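The crop confirms it: the dock gauge is the small grey one, with its stem top at crop (200,152), the keeper hinge at (112,152) and the peg at (45,137). The stud crown is at (682,115), with the shoulder to its right. Now I'll measure them.

Run:
```python
from h import *
a=cv2.imread("pics/top0.png")
m=(a.min(2)>185).astype(np.uint8)*255; m[:170]=0
m=cv2.morphologyEx(m,cv2.MORPH_CLOSE,np.ones((3,3)))
def full(x,y): return 175+x/3.8-.5,165+y/3.8-.5
# dock: hull of white pixels in region
for nm,(x0,x1,y0,y1),z in(("dock",(178,264,185,232),10),("stud",(332,375,175,218),26)):
    mm=np.zeros_like(m); mm[y0:y1,x0:x1]=m[y0:y1,x0:x1]
    p=cv2.findNonZero(mm).reshape(-1,2).astype(float)
    W=np.array([onz("top",u,v,z)[:2] for u,v in p],np.float32)
    r=cv2.minAreaRect(W); bx=cv2.boxPoints(r); print(nm,r,bx.round().tolist())
print("hinge",onz("top",*full(112,152),24).round(1))
print("peg",onz("top",*full(46,137),70).round(1))
print("stem top",onz("top",*full(202,153),186).round(1))
print("crown",onz("top",*full(683,113),66).round(1), "specular?")
b=(160+272/3-.5,150+(330-268)/3-.5); print("stem tri",tri(b,full(202,153)))
print("block c",onz("top",*full(679,121),26).round(1))
```

```text
dock ((551.8709106445312, 207.7642364501953), (242.58624267578125, 81.24848175048828), 79.0843276977539) [[489.0, 96.0], [569.0, 81.0], [615.0, 319.0], [535.0, 335.0]]
stud ((578.2312622070312, -182.16549682617188), (87.28791809082031, 87.2870101928711), 81.70601654052734) [[529.0, -219.0], [615.0, -232.0], [628.0, -145.0], [541.0, -133.0]]
hinge [566.3 268.7  24. ]
peg [574.6 312.5  70. ]
stem top [546.9 177.  186. ]
crown [ 580.5 -182.4   66. ] specular?
stem tri (array([546.70747053, 177.44995852, 184.25124919]), np.float64(0.8204326726774426))
block c [ 578.8 -183.5   26. ]
```

```bash
cat >> h.py <<'E'
from scipy.spatial.transform import Rotation as Ro
def Rt(yawx,lean=0.):   # tool down, tool x at world yaw; lean about world axis handled separately
    return Ro.from_euler('z',yawx)*Ro.from_euler('x',np.pi)
def go(grasp,R,p0=None,R0=None):
    "row (turn, shift cm) bringing the grasp point to 'grasp' with orientation R; returns new pose"
    s=bot.read_state()
    p0=s["tool_pos"] if p0 is None else p0; R0=Ro.from_quat(s["orientation"]) if R0 is None else R0
    tcp=np.array(grasp,float)-R.apply([0,0,159])
    print("turn",(R0.inv()*R).as_rotvec().round(3),"shift cm",(R0.inv().apply(tcp-p0)/10).round(2))
    return tcp,R
E
python3 - <<'E'
from h import *
R=Rt(1.376)
s=bot.read_state();R0=Ro.from_quat(s["orientation"])
a=go((500,-230,240),R0)
b=go((574.6,312.5,240),R,*a)
E
```

```text
turn [0. 0. 0.] shift cm [ 39.67 -26.79   0.53]
turn [-2.000e-03 -1.000e-03 -1.041e+00] shift cm [ 24.87 -48.81   0.09]
```

Request:
arm_command(
  rows=[
    [[0,0,0,39.7,-26.8,0.5,0.1],[0,0,0,39.7,-26.8,0.5,0.1],[0,0,0,39.7,-26.8,0.5,0.1],[0,0,0,39.7,-26.8,0.5,0.1],[0,0,0,39.7,-26.8,0.5,0.1],[0,0,0,39.7,-26.8,0.5,0.1],[0,0,0,39.7,-26.8,0.5,0.1],[0,0,0,39.7,-26.8,0.5,0.1],[0,0,0,39.7,-26.8,0.5,0.1],[0,0,0,39.7,-26.8,0.5,0.1]],
  ],
)

```text
time_s: 0.93
tool_pos: [463.7, -278.4, 400.2]
orientation: [0.986, 0.166, -0.0, -0.0]
force: [0.7, -0.3, 0.4]
finger_gap: 50.4
grip_force: 0.0
```

Run:
```python
from h import *
print(bot.read_state()["joint_positions"].round(2),bot.read_state()["tool_pos"])
go((574.6,312.5,240),Rt(1.376))
```

```text
[ 0.98  0.33 -0.6   1.83  0.22  1.05 -0.93] [ 463.71795285 -278.44532244  400.21035859]
turn [-0.     0.    -1.041] shift cm [ 29.88 -52.18   0.11]
```

Request:
arm_command(
  rows=[
    [[0,0,-1.04,29.9,-52.2,0,0.1],[0,0,-1.04,29.9,-52.2,0,0.1],[0,0,-1.04,29.9,-52.2,0,0.1],[0,0,-1.04,29.9,-52.2,0,0.1],[0,0,-1.04,29.9,-52.2,0,0.1],[0,0,-1.04,29.9,-52.2,0,0.1],[0,0,-1.04,29.9,-52.2,0,0.1],[0,0,-1.04,29.9,-52.2,0,0.1],[0,0,-1.04,29.9,-52.2,0,0.1],[0,0,-1.04,29.9,-52.2,0,0.1]],
  ],
)

```text
time_s: 1.77
tool_pos: [539.9, 130.8, 400.0]
orientation: [0.772, 0.635, -0.0, -0.0]
force: [0.7, -0.4, -0.4]
finger_gap: 50.6
grip_force: 0.0
```

Run:
```python
from h import *
print(bot.read_state()["joint_positions"].round(2))
go((574.6,312.5,240),Rt(1.376))
bot.capture("side")
im=bot.capture("side"); cv2.imwrite("pics/s1.png",im)
```

```text
[ 0.43  0.45 -0.91  1.79  0.4   1.1  -0.82]
turn [-0.001  0.     0.001] shift cm [18.5 -0.1  0.1]
```

Request:
arm_command(
  rows=[
    [[0,0,0,18.5,-0.1,0,0.1],[0,0,0,18.5,-0.1,0,0.1],[0,0,0,18.5,-0.1,0,0.1],[0,0,0,18.5,-0.1,0,0.1],[0,0,0,18.5,-0.1,0,0.1],[0,0,0,18.5,-0.1,10,0.1],[0,0,0,18.5,-0.1,10,0.1],[0,0,0,18.5,-0.1,10,0.1],[0,0,0,18.5,-0.1,10,0.1]],
  ],
)

```text
time_s: 2.62
tool_pos: [573.2, 309.0, 294.3]
orientation: [0.773, 0.635, -0.005, -0.001]
force: [-0.4, -0.4, -0.1]
finger_gap: 50.8
grip_force: 0.0
```

Run:
```python
from h import *
print(bot.read_state()["joint_positions"].round(2))
go((574.6,312.5,69),Rt(1.376))
im=bot.capture("side"); 
b=cv2.imread("pics/s1.png")
o=np.zeros((600,800,3),np.uint8)
o[:300,:400]=cv2.resize(im[170:270,180:313],(400,300),interpolation=cv2.INTER_CUBIC)
o[:300,400:]=cv2.resize(b[170:270,250:383],(400,300),interpolation=cv2.INTER_CUBIC)
t=bot.capture("top"); o[300:,:]=cv2.resize(t[150:240,160:400],(800,300),interpolation=cv2.INTER_CUBIC)
cv2.imwrite("pics/c2.png",o)
print(proj("side",(574.6,312.5,76)),proj("side",(580,-182.5,72)))
```

```text
[ 0.    0.73 -0.79  1.62  0.58  1.05 -1.16]
turn [-0.008  0.007 -0.001] shift cm [0.41 0.12 6.63]
[236.70211067 191.50482995] [340.24547012 245.98277404]
```

View pics/c2.png

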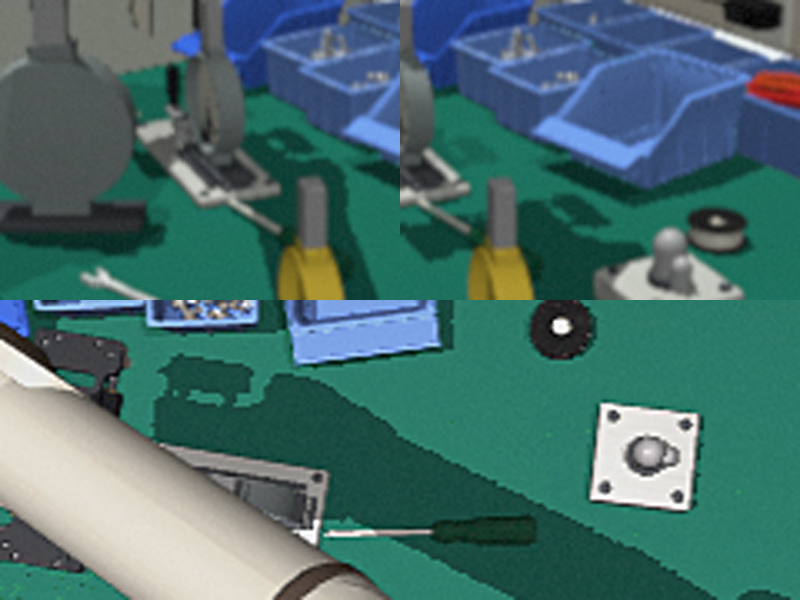

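The keeper peg top is at side px (238,193), and the crown top is at (340,247), which matches the estimate within about 1 px. Next I descend over the peg.

Request:
arm_command(
  rows=[
    [[-0.01,0.01,0,0.2,0.2,2,0.1],[-0.01,0.01,0,0.2,0.2,4,0.1],[-0.01,0.01,0,0.2,0.2,6,0.1],[-0.01,0.01,0,0.2,0.2,6.7,0.1],[-0.01,0.01,0,0.2,0.2,6.7,0.1]],
  ],
)

```text
time_s: 3.13
tool_pos: [577.5, 312.2, 233.5]
orientation: [0.773, 0.634, 0.007, 0.001]
force: [-0.4, 0.4, 0.6]
finger_gap: 50.5
grip_force: 0.0
```

Request:
arm_command(
  rows=[
    [[0,0,0,0,0,0,-0.9],[0,0,0,0,0,0,-0.9],[0,0,0,0,0,0,-0.9],[0,0,0,0,0,0,-0.9],[0,0,0,0,0,0,-0.9],[0,0,0,0,0,0,-0.9]],
  ],
  newtons=8,
)

```text
time_s: 3.63
tool_pos: [577.0, 313.1, 234.0]
orientation: [0.773, 0.635, 0.007, 0.0]
force: [-2.2, 0.3, 2.6]
finger_gap: 15.6
grip_force: 8.0
```

Run:
```python
from h import *
s=bot.read_state(); R0=Ro.from_quat(s["orientation"]);p=s["tool_pos"]
g=p+R0.apply([0,0,159]); print(g, R0.as_matrix().round(3), s["force"],s["ft_torque"])
h=np.array([566.3,268.7,0])
d=g-h; print("r",np.hypot(*d[:2]),"ang from +y",np.arctan2(d[0],d[1]))
r=45; th0=np.arctan2(d[0],d[1])
for k in range(1,11):
    th=th0+k*.165
    q=h+np.array([r*np.sin(th),r*np.cos(th),g[2]])
    print(round(th,2),(R0.inv().apply(q-g)/10).round(2))
```

```text
[578.89595874 314.44741237  75.03381858] [[ 0.194  0.981  0.012]
 [ 0.981 -0.194  0.009]
 [ 0.011  0.01  -1.   ]] [-2.24166229  0.30361708  2.64901106] [0.22218925 0.06664445 0.02720849]
r 47.44980416146175 ang from +y 0.26867956043810504
0.43 [-0.36  0.71  0.  ]
0.6 [-0.59  1.42  0.01]
0.76 [-0.94  2.07  0.01]
0.93 [-1.39  2.66  0.01]
1.09 [-1.93  3.17  0.01]
1.26 [-2.54  3.59  0.01]
1.42 [-3.22  3.89  0.  ]
1.59 [-3.94  4.08 -0.  ]
1.75 [-4.68  4.15 -0.01]
1.92 [-5.42  4.1  -0.02]
```

Request:
arm_command(
  rows=[
    [[0,0,0,-0.2,0.7,0.2,-0.9],[0,0,0,-0.5,1.4,0.3,-0.9],[0,0,0,-0.8,2.1,0.3,-0.9],[0,0,0,-1.3,2.7,0.3,-0.9],[0,0,0,-1.9,3.2,0.3,-0.9],[0,0,0,-2.5,3.6,0.3,-0.9],[0,0,0,-3.2,3.9,0.3,-0.9],[0,0,0,-3.9,4.1,0.3,-0.9],[0,0,0,-4.6,4.2,0.3,-0.9],[0,0,0,-5.0,4.2,0.3,-0.9]],
  ],
)

```text
time_s: 4.47
tool_pos: [606.3, 259.2, 230.4]
orientation: [0.772, 0.636, 0.008, -0.003]
force: [-5.2, 14.1, -0.5]
finger_gap: 15.5
grip_force: 8.0
```

Request:
arm_command(
  rows=[
    [[0,0,0,-0.3,0,0,-0.9],[0,0,0,-0.5,0,0,-0.9],[0,0,0,-0.5,0,0,-0.9]],
  ],
)

```text
time_s: 4.72
tool_pos: [605.3, 254.6, 230.3]
orientation: [0.772, 0.636, 0.008, -0.003]
force: [-5.9, 10.6, 0.8]
finger_gap: 15.7
grip_force: 8.0
```

Run:
```python
from h import *
s=bot.read_state(); R0=Ro.from_quat(s["orientation"]);p=s["tool_pos"]
g=p+R0.apply([0,0,159]); print(g,s["force"],s["finger_gap"])
im=bot.capture("side"); 
cv2.imwrite("pics/c3.png",cv2.resize(im[130:270,160:320],(640,560),interpolation=cv2.INTER_CUBIC))
```

```text
[606.76561428 257.07620032  71.33289411] [-5.91785894 10.57017849  0.80245053] 15.692089546578083
```

View pics/c3.png

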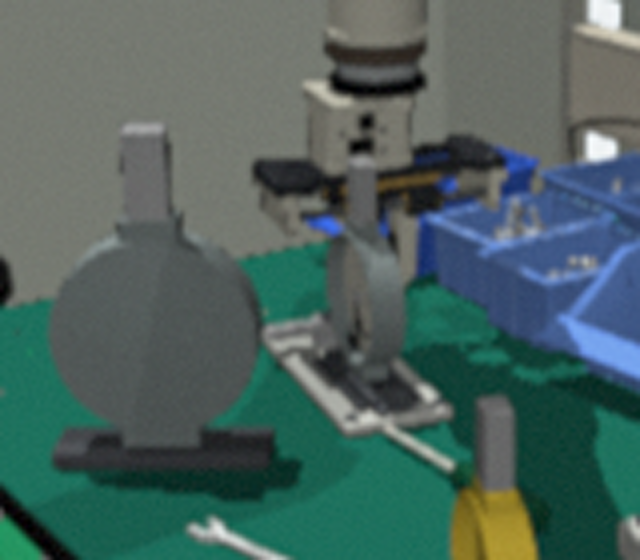

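The side view shows the gripper at the peg beyond the gauge's stem. The force step of about 10–14 N in y indicates the stop, at about 1.57 rad. I'll release and rise.

Request:
arm_command(
  rows=[
    [[0,0,0,0.4,0,0,-0.2],[0,0,0,0.4,0,0,-0.2],[0,0,0,0.4,0,0,-0.2],[0,0,0,0.4,0,-4,-0.2],[0,0,0,0.4,0,-8,-0.2],[0,0,0,0.4,0,-12,-0.2],[0,0,0,0.4,0,-16,-0.2],[0,0,0,0.4,0,-18,-0.2],[0,0,0,0.4,0,-18,-0.2]],
  ],
)

```text
time_s: 5.52
tool_pos: [608.5, 252.5, 416.7]
orientation: [0.774, 0.634, 0.012, 0.003]
force: [1.2, 0.4, 1.4]
finger_gap: 36.5
grip_force: 0.0
```

Run:
```python
from h import *
print(bot.read_state()["joint_positions"].round(2))
# clear the view sideways for a check: grasp point to stem approach, above
a=go((548,177.5,250),Rt(-0.195+np.pi))
```

```text
[ 0.14  0.61 -0.87  1.52  0.49  1.22 -0.99]
turn [ 0.026  0.004 -1.574] shift cm [-8.56 -4.47  0.56]
```

Request:
arm_command(
  rows=[
    [[0.02,0,-1.57,-8.6,-4.5,0.5,0.2],[0.02,0,-1.57,-8.6,-4.5,0.5,0.2],[0.02,0,-1.57,-8.6,-4.5,0.5,0.2],[0.02,0,-1.57,-8.6,-4.5,0.5,0.2],[0.02,0,-1.57,-8.6,-4.5,0.5,0.2],[0.02,0,-1.57,-8.6,-4.5,0.5,0.2],[0.02,0,-1.57,-8.6,-4.5,0.5,0.2],[0.02,0,-1.57,-8.6,-4.5,0.5,0.2],[0.02,0,-1.57,-8.6,-4.5,0.5,0.2],[0.02,0,-1.57,-8.6,-4.5,0.5,0.2]],
  ],
)

```text
time_s: 6.35
tool_pos: [546.3, 175.6, 403.0]
orientation: [0.254, 0.967, -0.0, -0.001]
force: [0.1, -0.2, -0.6]
finger_gap: 55.2
grip_force: 0.0
```

Run:
```python
from h import *
print(bot.read_state()["joint_positions"].round(2))
a=go((548,177.5,215),Rt(-0.195+np.pi))
```

```text
[ 0.49  0.63 -1.2   1.73  0.62  1.22  0.19]
turn [-0.001 -0.002 -0.318] shift cm [-0.06  0.26  2.9 ]
```

Request:
arm_command(
  rows=[
    [[0,0,-0.32,0,0.2,0,0.2],[0,0,-0.32,0,0.2,0,0.2],[0,0,-0.32,0,0.2,0,0.2],[0,0,-0.32,0,0.2,2.5,0.2],[0,0,-0.32,0,0.2,2.5,0.2],[0,0,-0.32,0,0.2,2.5,0.2]],
  ],
)

```text
time_s: 6.85
tool_pos: [546.7, 177.5, 377.3]
orientation: [0.099, 0.995, -0.0, -0.002]
force: [0.0, -0.1, 0.4]
finger_gap: 55.0
grip_force: 0.0
```

Run:
```python
from h import *
s=bot.read_state();print(s["joint_positions"].round(2))
a=go((548,177.5,164),Rt(-0.195+np.pi))
im=bot.capture("side"); 
o=cv2.resize(im[120:260,160:330],(680,560),interpolation=cv2.INTER_CUBIC)
g=s["tool_pos"]+Ro.from_quat(s["orientation"]).apply([0,0,178]); print(g,proj("side",g),proj("side",(548,177.5,186)))
cv2.imwrite("pics/c4.png",o)
```

```text
[ 0.5   0.7  -1.24  1.75  0.7   1.22  0.44]
turn [-0.001 -0.005 -0.004] shift cm [-0.16  0.04  5.43]
[545.79446295 177.41261225 199.29975927] [249.91910781 165.19625226] [250.6654971  169.50488416]
```

View pics/c4.png

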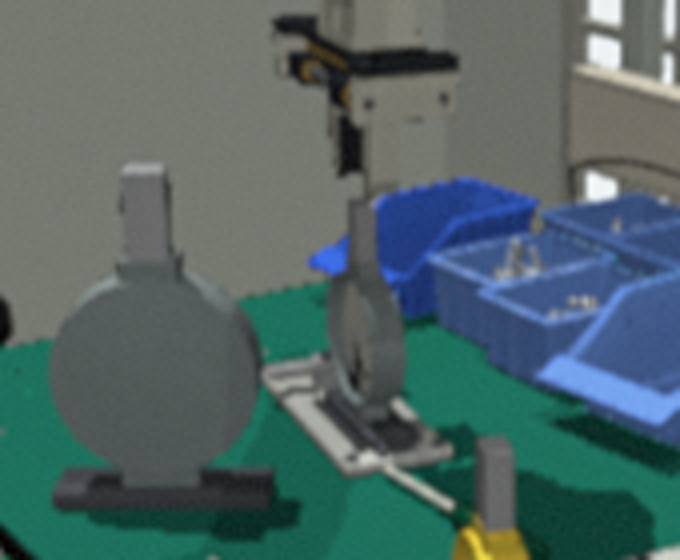

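The peg has left the dock's +y end, since nothing dark stands at the old spot near crop (290,330). It is now behind the gauge, so the keeper is open. The fingers are centred over the stem at crop (362,205), so I'll descend and grip.

Request:
arm_command(
  rows=[
    [[0,-0.005,0,-0.1,0,1.5,0.2],[0,-0.005,0,-0.1,0,3,0.2],[0,-0.005,0,-0.1,0,4.5,0.2],[0,-0.005,0,-0.1,0,5.4,0.2],[0,-0.005,0,-0.1,0,5.4,0.2]],
  ],
)

```text
time_s: 7.32
tool_pos: [546.8, 178.3, 322.5]
orientation: [0.098, 0.995, -0.0, -0.0]
force: [-0.0, 1.0, -0.6]
finger_gap: 55.0
grip_force: 0.0
```

Request:
arm_command(
  rows=[
    [[0,0,0,0,0,0,-0.9],[0,0,0,0,0,0,-0.9],[0,0,0,0,0,0,-0.9],[0,0,0,0,0,0,-0.9],[0,0,0,0,0,0,-0.9],[0,0,0,0,0,0,-0.9],[0,0,0,0,0,0,-0.9]],
  ],
  newtons=45,
)

```text
time_s: 7.9
tool_pos: [547.5, 179.4, 325.1]
orientation: [0.098, 0.995, 0.001, 0.002]
force: [1.3, 1.9, -1.8]
finger_gap: 21.5
grip_force: 45.0
```

Run:
```python
from h import *
s=bot.read_state();print(s)
R0=Ro.from_quat(s["orientation"])
print(s["tool_pos"]+R0.apply([0,0,159]), R0.as_matrix().round(3))
```

```text
{'time_s': 7.9, 'joint_positions': array([ 0.46184721,  0.7510384 , -1.17617394,  1.79829185,  0.76981812,
        1.13347592,  0.39680247]), 'qd': array([ 0.00159381,  0.00020716,  0.00231505,  0.00298509,  0.00180882,
       -0.00315555, -0.00090975]), 'joint_efforts': array([ 8.65618531e-01, -4.92096233e+01, -1.87168801e+01, -2.06360936e+01,
        1.09323864e-01,  9.24891494e-01, -3.12133343e-02]), 'tool_pos': array([547.5447493 , 179.35071926, 325.13287876]), 'orientation': array([9.81245630e-02, 9.95172137e-01, 9.72085716e-04, 1.74437860e-03]), 'force': array([ 1.2994235 ,  1.85708821, -1.80134571]), 'ft_torque': array([ 0.59367351, -0.34650489,  0.02868129]), 'grip_force': 44.980650544166565, 'finger_gap': 21.453375927838533}
[548.1271162  179.6039192  166.13414688] [[-0.981  0.195  0.004]
 [ 0.195  0.981  0.002]
 [-0.003  0.002 -1.   ]]
```

Request:
arm_command(
  rows=[
    [[0,0,0,0,0,-1,-0.9],[0,0,0,0,0,-2,-0.9],[0,0,0,0,0,-4,-0.9],[0,0,0,0,0,-7,-0.9],[0,0,0,0,0,-10,-0.9],[0,0,0,0,0,-12,-0.9],[0,0,0,0,0,-12,-0.9],[0,0,0,0,0,-12,-0.9]],
  ],
)

```text
time_s: 8.57
tool_pos: [547.2, 178.9, 446.2]
orientation: [0.098, 0.995, 0.0, 0.003]
force: [-0.5, -0.4, -4.1]
finger_gap: 22.1
grip_force: 45.0
```

Run:
```python
from h import *
print(onz("top",354.2,195.4,64),tri((340,247.3),(354.2,195.4)))
s=bot.read_state(); print(s["joint_positions"].round(2))
R=Rt(-0.196+np.pi)
a=go((579.5,-182.5,278),R); go((579.5,-182.5,250),R,*a)
```

```text
[ 577.24356706 -182.35711939   64.        ] (array([ 577.65577174, -182.58214741,   68.97048637]), np.float64(2.4810594253540192))
[ 0.54  0.63 -1.3   1.68  0.63  1.32  0.49]
turn [ 0.001  0.005 -0.001] shift cm [-10.25 -34.8    0.94]
turn [0. 0. 0.] shift cm [ 0.  -0.   2.8]
```

Request:
arm_command(
  rows=[
    [[0,0.005,0,-0.6,-2,0,-0.9],[0,0.005,0,-1.4,-5,0,-0.9],[0,0.005,0,-2.6,-9,0,-0.9],[0,0.005,0,-3.8,-13,0,-0.9],[0,0.005,0,-5,-17,0,-0.9],[0,0.005,0,-6.2,-21,0,-0.9],[0,0.005,0,-7.4,-25,0,-0.9],[0,0.005,0,-8.6,-29,0,-0.9],[0,0.005,0,-9.6,-33,0,-0.9],[0,0.005,0,-10.1,-34.8,0,-0.9]],
  ],
)

```text
time_s: 9.4
tool_pos: [577.1, -190.2, 441.8]
orientation: [0.103, 0.995, -0.001, -0.003]
force: [0.2, -1.4, -3.7]
finger_gap: 21.9
grip_force: 45.0
```

Request:
arm_command(
  rows=[
    [[0,0,0,0,0,0,-0.9],[0,0,0,0,0,0,-0.9],[0,0,0,0,0,0,-0.9],[0,0,0,0,0,0,-0.9],[0,0,0,0,0,0,-0.9],[0,0,0,0,0,0,-0.9]],
  ],
)

```text
time_s: 9.9
tool_pos: [578.2, -180.6, 444.9]
orientation: [0.097, 0.995, 0.001, -0.001]
force: [0.6, 0.6, -2.6]
finger_gap: 21.7
grip_force: 45.0
```

Run:
```python
from h import *
s=bot.read_state(); print(s["joint_positions"].round(2),s["force"],s["ft_torque"])
R=Rt(-0.196+np.pi)
go((578,-182.5,234),R)
im=bot.capture("side")
cv2.imwrite("pics/c5.png",cv2.resize(im[110:300,260:440],(720,600)[:2] if 0 else (568,600),interpolation=cv2.INTER_CUBIC))
for X in((578,-182.5,72),(578,-182.5,124),(578,-182.5,194)): print(proj("side",X))
```

```text
[ 1.11  0.72 -1.33  1.61  0.71  1.39  1.08] [ 0.62170262  0.59813813 -2.61059889] [ 0.08782361 -0.11996674  0.01664445]
turn [ 0.001 -0.002  0.002] shift cm [-0.03 -0.2   5.19]
[339.62954413 246.18645552]
[340.57629691 226.52121333]
[341.90110548 199.00327848]
```

View pics/c5.png

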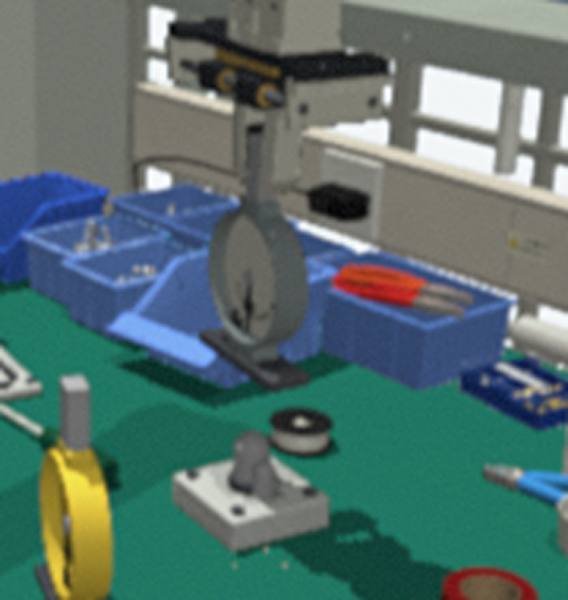

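The gauge hangs level, with its sole at crop (258,358) right above the crown at (252,437). The pointer and fork show dark at about (247,300). Next I lower it carefully.

Request:
arm_command(
  rows=[
    [[0,0,0,0,-0.2,1,-0.9],[0,0,0,0,-0.2,2,-0.9],[0,0,0,0,-0.2,3,-0.9],[0,0,0,0,-0.2,4,-0.9],[0,0,0,0,-0.2,4.6,-0.9],[0,0,0,0,-0.2,5,-0.9],[0,0,0,0,-0.2,5,-0.9],[0,0,0,0,-0.2,5,-0.9],[0,0,0,0,-0.2,5,-0.9],[0,0,0,0,-0.2,5,-0.9]],
  ],
  newtons=60,
)

```text
time_s: 10.78
tool_pos: [577.9, -183.9, 395.4]
orientation: [0.098, 0.995, 0.001, -0.0]
force: [-0.3, 1.3, -2.5]
finger_gap: 21.7
grip_force: 60.0
```

Request:
arm_command(
  rows=[
    [[0,0,0,0,0,0.1,-0.9],[0,0,0,0,0,0.2,-0.9],[0,0,0,0,0,0.3,-0.9],[0,0,0,0,0,0.4,-0.9],[0,0,0,0,0,0.5,-0.9],[0,0,0,0,0,0.5,-0.9],[0,0,0,0,0,0.5,-0.9]],
  ],
)

```text
time_s: 11.37
tool_pos: [577.6, -184.0, 389.7]
orientation: [0.098, 0.995, 0.001, -0.001]
force: [-1.1, -0.6, -2.9]
finger_gap: 21.4
grip_force: 60.0
```

Request:
arm_command(
  rows=[
    [[0,0,0,0,0.1,0.1,-0.9],[0,0,0,0,0.1,0.2,-0.9],[0,0,0,0,0.1,0.3,-0.9],[0,0,0,0,0.1,0.4,-0.9],[0,0,0,0,0.1,0.4,-0.9],[0,0,0,0,0.1,0.4,-0.9]],
  ],
)

```text
time_s: 11.87
tool_pos: [578.0, -182.8, 386.5]
orientation: [0.098, 0.995, 0.001, -0.001]
force: [-1.5, 0.2, 2.9]
finger_gap: 21.8
grip_force: 60.0
```

Request:
arm_command(
  rows=[
    [[0,0,0,0,0,0,-0.9],[0,0,0,0,0,0,-0.9],[0,0,0,0,0,0,-0.9],[0,0,0,0,0,0,-0.9],[0,0,0,0,0,0,-0.9],[0,0,0,0,0,0,-0.9],[0,0,0,0,0,0,-0.9],[0,0,0,0,0,0,-0.9]],
  ],
)

```text
time_s: 12.53
tool_pos: [578.0, -182.8, 386.4]
orientation: [0.098, 0.995, 0.001, -0.001]
force: [-0.7, 0.5, 6.2]
finger_gap: 21.5
grip_force: 60.0
```

Run:
```python
from h import *
ims=[bot.capture("side").astype(float) for _ in range(4)]
im=np.mean(ims,0).astype(np.uint8); cv2.imwrite("pics/level.png",im)
s=bot.read_state(); R=Ro.from_quat(s["orientation"]); g=s["tool_pos"]+R.apply([0,0,159]); print(g,s["force"],R.as_matrix().round(3))
gx=-R.apply([1,0,0]); gy=R.apply([0,1,0]); gz=-R.apply([0,0,1])
c=g-gz*(156-70)-gx*14   # dial centre face
uv=proj("side",c); print(uv)
for a in(0,.2,.3,.42): print(a,proj("side",c+42*(np.sin(a)*gy-np.cos(a)*gz)))
x0,y0=int(uv[0])-33,int(uv[1])-25
print(x0,y0)
cv2.imwrite("pics/c6.png",cv2.resize(im[y0:y0+55,x0:x0+66],None,fx=10,fy=10,interpolation=cv2.INTER_CUBIC))
```

```text
[ 577.82736431 -182.59411333  227.40341929] [-2.08058757  0.36156856  5.05033788] [[-0.981  0.196 -0.001]
 [ 0.196  0.981  0.002]
 [ 0.001  0.001 -1.   ]]
[335.69121961 220.70771857]
0 [334.94831393 236.87997337]
0.2 [333.23539291 235.25884832]
0.3 [332.41827533 234.23774438]
0.42 [331.48615841 232.84645203]
302 195
```

View pics/c6.png

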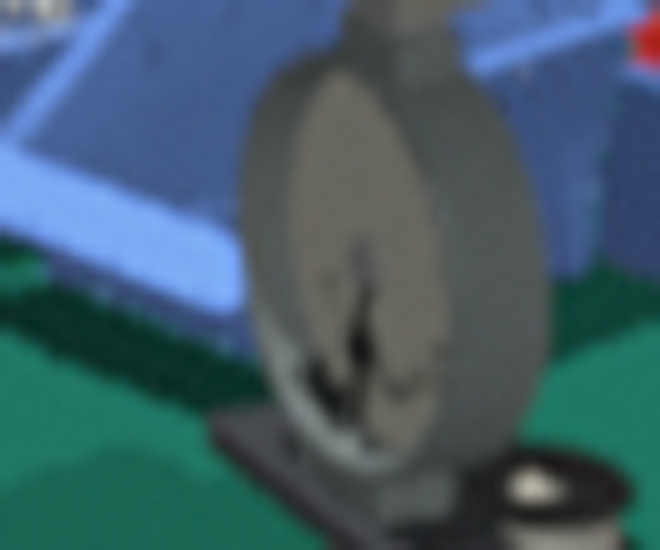

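The fork's dark blob is at crop (322,378) and the hub at (362,250), with the pointer straight below it. That puts the index at about 0.35–0.4 rad. I'll rock about the crown to 0.15 first.

Request:
arm_command(
  rows=[
    [[0.025,0,0,0,0.8,0.0,-0.9],[0.05,0,0,0,1.6,0.0,-0.9],[0.075,0,0,0,2.35,0.1,-0.9],[0.1,0,0,0,3.15,0.15,-0.9],[0.125,0,0,0,3.95,0.25,-0.9],[0.15,0,0,0,4.7,0.35,-0.9],[0.15,0,0,0,4.7,0.35,-0.9],[0.15,0,0,0,4.7,0.35,-0.9],[0.15,0,0,0,4.7,0.35,-0.9],[0.15,0,0,0,4.7,0.35,-0.9]],
  ],
)

```text
time_s: 13.57
tool_pos: [587.5, -135.6, 383.1]
orientation: [0.097, 0.993, -0.072, -0.007]
force: [-0.3, 4.3, 5.9]
finger_gap: 21.7
grip_force: 60.0
```

```bash
cat >> h.py <<'E'
def stat(L=156):
    s=bot.read_state(); R=Ro.from_quat(s["orientation"]); S=s["tool_pos"]+R.apply([0,0,159+L])
    z=R.apply([0,0,1]); y=R.apply([0,1,0])
    print("sole",S.round(1),"F",s["force"].round(1),"T",s["ft_torque"].round(2),"lean",round(float(np.arcsin(y[2])),3),"grip",s["grip_force"],s["finger_gap"],"q",s["joint_positions"].round(2)); return s,R,S
E
python3 -c "
from h import *
stat()"
```

```text
sole [ 578.4 -180.3   71.5] F [-0.3  4.3  5.9] T [ 1.35  0.13 -0.12] lean -0.145 grip 59.99024748802185 21.69525139774231 q [ 0.95  0.73 -1.21  1.68  0.84  1.34  0.92]
```

Request:
arm_command(
  rows=[
    [[0.025,0,0,0,0.75,0.0,-0.9],[0.05,0,0,0,1.5,0.0,-0.9],[0.075,0,0,0,2.3,0.05,-0.9],[0.1,0,0,0,3.05,0.1,-0.9],[0.125,0,0,0,3.8,0.2,-0.9],[0.15,0,0,0,4.6,0.3,-0.9],[0.175,0,0,0,5.35,0.4,-0.9],[0.2,0,0,0,6.15,0.55,-0.9],[0.21,0,0,0,6.5,0.6,-0.9],[0.21,0,0,0,6.5,0.6,-0.9]],
  ],
)

```text
time_s: 14.4
tool_pos: [600.0, -73.1, 367.5]
orientation: [0.095, 0.979, -0.177, -0.017]
force: [-0.3, 3.9, 8.6]
finger_gap: 21.4
grip_force: 60.0
```

Request:
arm_command(
  rows=[
    [[0,0,0,0,0,0,-0.9],[0,0,0,0,0,0,-0.9],[0,0,0,0,0,0,-0.9],[0,0,0,0,0,0,-0.9],[0,0,0,0,0,0,-0.9],[0,0,0,0,0,0,-0.9],[0,0,0,0,0,0,-0.9],[0,0,0,0,0,0,-0.9],[0,0,0,0,0,0,-0.9],[0,0,0,0,0,0,-0.9]],
  ],
)

```text
time_s: 15.23
tool_pos: [600.0, -73.8, 367.8]
orientation: [0.096, 0.979, -0.176, -0.017]
force: [0.6, 4.4, 7.9]
finger_gap: 21.7
grip_force: 60.0
```

Run:
```python
from h import *
s,R,S=stat()
im=np.mean([bot.capture("side").astype(float) for _ in range(8)],0).astype(np.uint8); cv2.imwrite("pics/lean.png",im)
lv=cv2.imread("pics/level.png")
# rectified dial views, 6 px/mm, gauge-fixed axes (y to the left, z up)
def rect(im,R,S,off):
    gx=-R.apply([1,0,0]); gy=R.apply([0,1,0]); gz=-R.apply([0,0,1]); c=S+gz*70-gx*14
    w=np.array([[-50,-50],[50,-50],[50,50],[-50,50]],float)
    src=np.float32([proj("side",c+a*gy+b*gz)+off for a,b in w])
    dst=np.float32([[(50-a)*4,(50-b)*4] for a,b in w])
    o=cv2.warpPerspective(im,cv2.getPerspectiveTransform(src,dst),(400,400),flags=cv2.INTER_CUBIC)
    return o
off=np.array([2,-1.2])
R0=Rt(-0.196+np.pi); S0=np.array([577.8,-182.6,71.4])
a=rect(lv,R0,S0,off); b=rect(im,R,S,off); cv2.imwrite("pics/ra.png",a);cv2.imwrite("pics/rb.png",b)
cv2.imwrite("pics/c7.png",np.hstack([a,b]))
```

```text
sole [ 578.6 -181.5   72.6] F [0.6 4.4 7.9] T [ 0.92  0.05 -0.18] lean -0.356 grip 59.98917818069458 21.733190783739243 q [ 0.72  0.72 -1.1   1.68  0.95  1.44  0.75]
```

View pics/c7.png

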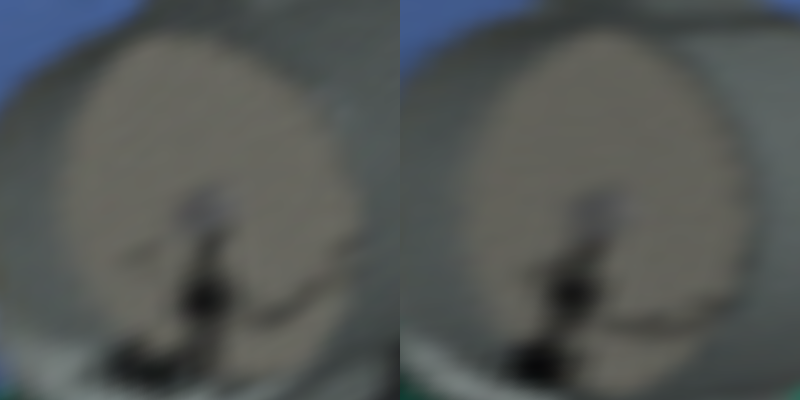

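Run:
```python
from h import *
for f,hub,base in(("ra",(205,210),0),("rb",(200,210),0.356)):
    g=cv2.imread(f"pics/{f}.png").min(2).astype(np.float32)
    print(f)
    for r in (36,39,42):
        A=np.arange(-.2,.8,.05)
        v=[g[int(hub[1]+4*r*np.cos(a)),int(hub[0]-4*r*np.sin(a))] for a in A]
        print(r,[f"{a:.2f}:{int(x)}" for a,x in zip(A,v)])
```

```text
ra
36 ['-0.20:90', '-0.15:81', '-0.10:69', '-0.05:58', '-0.00:52', '0.05:47', '0.10:46', '0.15:50', '0.20:55', '0.25:68', '0.30:75', '0.35:78', '0.40:72', '0.45:71', '0.50:74', '0.55:85', '0.60:89', '0.65:92', '0.70:92', '0.75:91']
39 ['-0.20:91', '-0.15:84', '-0.10:74', '-0.05:61', '-0.00:52', '0.05:46', '0.10:45', '0.15:42', '0.20:39', '0.25:41', '0.30:47', '0.35:54', '0.40:53', '0.45:50', '0.50:54', '0.55:67', '0.60:80', '0.65:85', '0.70:86', '0.75:84']
42 ['-0.20:82', '-0.15:79', '-0.10:76', '-0.05:71', '-0.00:63', '0.05:52', '0.10:50', '0.15:43', '0.20:33', '0.25:25', '0.30:25', '0.35:29', '0.40:34', '0.45:33', '0.50:38', '0.55:49', '0.60:67', '0.65:80', '0.70:85', '0.75:82']
rb
36 ['-0.20:90', '-0.15:91', '-0.10:91', '-0.05:90', '-0.00:85', '0.05:81', '0.10:72', '0.15:64', '0.20:58', '0.25:49', '0.30:40', '0.35:35', '0.40:38', '0.45:49', '0.50:67', '0.55:79', '0.60:86', '0.65:88', '0.70:89', '0.75:88']
39 ['-0.20:93', '-0.15:93', '-0.10:93', '-0.05:92', '-0.00:87', '0.05:80', '0.10:69', '0.15:55', '0.20:46', '0.25:33', '0.30:23', '0.35:21', '0.40:19', '0.45:26', '0.50:46', '0.55:62', '0.60:76', '0.65:82', '0.70:84', '0.75:84']
42 ['-0.20:91', '-0.15:91', '-0.10:91', '-0.05:92', '-0.00:88', '0.05:81', '0.10:72', '0.15:56', '0.20:41', '0.25:28', '0.30:17', '0.35:11', '0.40:9', '0.45:17', '0.50:31', '0.55:44', '0.60:61', '0.65:71', '0.70:74', '0.75:75']
```

Profiles at 36–42 mm radius put the fork's gap at about 0.33–0.35 rad. The pointer is at 0.356, inside the fork but slightly to its high side. I'll rock back by about 0.02 to centre it.

Request:
arm_command(
  rows=[
    [[-0.01,0,0,0,-0.3,0,-0.9],[-0.02,0,0,0,-0.65,0,-0.9],[-0.02,0,0,0,-0.65,0,-0.9],[-0.02,0,0,0,-0.65,0,-0.9],[-0.02,0,0,0,-0.65,0,-0.9],[-0.02,0,0,0,-0.65,0,-0.9],[-0.02,0,0,0,-0.65,0,-0.9],[-0.02,0,0,0,-0.65,0,-0.9],[-0.02,0,0,0,-0.65,0,-0.9],[-0.02,0,0,0,-0.65,0,-0.9]],
  ],
)

```text
time_s: 16.47
tool_pos: [598.8, -79.8, 369.9]
orientation: [0.096, 0.981, -0.166, -0.016]
force: [0.2, 4.0, 6.7]
finger_gap: 22.1
grip_force: 60.0
```

Run:
```python
from h import *
s,R,S=stat()
im=np.mean([bot.capture("side").astype(float) for _ in range(8)],0).astype(np.uint8)
lv=cv2.imread("pics/level.png"); ln=cv2.imread("pics/lean.png")
def samp(im,R,S,off,A,r):
    gx=-R.apply([1,0,0]); gy=R.apply([0,1,0]); gz=-R.apply([0,0,1]); c=S+gz*70-gx*14
    P=np.float32([proj("side",c+r*(np.sin(a)*gy-np.cos(a)*gz))+off for a in A])
    return cv2.remap(im.min(2).astype(np.float32),P[None,:,0].copy(),P[None,:,1].copy(),cv2.INTER_CUBIC)[0]
A=np.arange(-.3,.9,.01); off=np.array([2,-1.2])
R0=Rt(-0.196+np.pi); S0=np.array([577.8,-182.6,71.4])
for nm,i,RR,SS in(("level",lv,R0,S0),("now",im,R,S)):
    for r in(16,20,24,28,32,36,39,42,44):
        v=samp(i,RR,SS,off,A,r); d=np.clip(75-v,0,None)
        print(nm,r,"min",A[v.argmin()].round(2),int(v.min()),"centroid",round(float((d*A).sum()/max(d.sum(),1)),3),"edges60",[float(A[k].round(2)) for k in np.where(np.diff((v<60).astype(int)))[0]])
```

```text
sole [ 578.5 -181.5   72.5] F [0.2 4.  6.7] T [ 1.11 -0.01 -0.11] lean -0.336 grip 59.98840570449829 22.056379040586528 q [ 0.75  0.72 -1.11  1.68  0.94  1.43  0.77]
level 16 min -0.1 56 centroid -0.08 edges60 [-0.19, 0.01]
level 20 min -0.06 41 centroid -0.057 edges60 [-0.27, 0.13]
level 24 min -0.03 22 centroid -0.05 edges60 [0.19]
level 28 min -0.05 30 centroid -0.048 edges60 [-0.28, 0.16]
level 32 min -0.03 50 centroid -0.047 edges60 [-0.16, 0.06]
level 36 min 0.01 52 centroid 0.001 edges60 [-0.1, 0.09]
level 39 min 0.05 44 centroid 0.13 edges60 [-0.09, 0.2, 0.38, 0.4]
level 42 min 0.19 32 centroid 0.224 edges60 [-0.07, 0.5]
level 44 min 0.23 24 centroid 0.26 edges60 [-0.03, 0.52]
now 16 min 0.24 47 centroid 0.226 edges60 [0.04, 0.41]
now 20 min 0.28 35 centroid 0.301 edges60 [0.01, 0.57]
now 24 min 0.26 20 centroid 0.299 edges60 [-0.01, 0.6]
now 28 min 0.26 24 centroid 0.249 edges60 [0.0, 0.49]
now 32 min 0.27 46 centroid 0.202 edges60 [0.16, 0.4]
now 36 min 0.32 46 centroid 0.279 edges60 [0.22, 0.42]
now 39 min 0.35 31 centroid 0.332 edges60 [0.16, 0.49]
now 42 min 0.37 17 centroid 0.352 edges60 [0.14, 0.55]
now 44 min 0.37 11 centroid 0.362 edges60 [0.12, 0.57]
```

Run:
```python
from h import *
im=np.mean([bot.capture("side").astype(float) for _ in range(10)],0).astype(np.uint8); cv2.imwrite("pics/now.png",im)
s,R,S=stat()
c=proj("side",S+70*-R.apply([0,0,1]))
lv=cv2.imread("pics/level.png")
o=[]
for i,(u,v) in((lv,(338,220)),(im,c+np.array([2,-1]))):
    M=np.float32([[16,0,200-16*u],[0,16,150-16*v]]); p=cv2.warpAffine(i,M,(400,500),flags=cv2.INTER_LANCZOS4)
    o.append(np.clip(p.astype(float)*2,0,255).astype(np.uint8))
cv2.imwrite("pics/c8.png",np.hstack(o)); print(c)
```

```text
sole [ 578.5 -181.5   72.5] F [0.2 4.9 6.3] T [ 1.05  0.02 -0.08] lean -0.336 grip 59.98846650123596 21.685080542332503 q [ 0.75  0.72 -1.11  1.68  0.94  1.43  0.77]
[335.87145357 217.40970443]
```

View pics/c8.png

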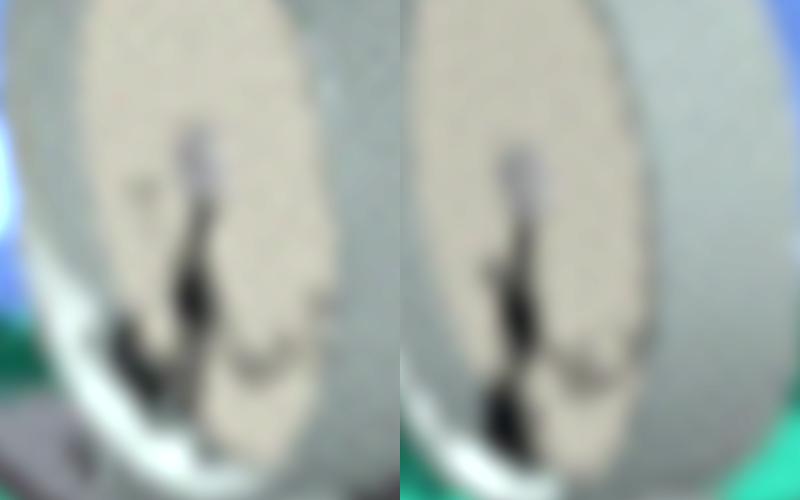

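In the right panel (the current pose) the pointer runs from hub (522,170) through its bob (518,310) into the fork blob at (508,415). It sits about 1 mm from the fork's middle. The press is about 10 N and the grip 60 N, so I'm handing in.

```bash
python3 -c "
from h import *
print(bot.close_job())"
```

```text
the job is handed in; nothing more can be done
None
```

I handed the job in at about 17 s. The keeper is open, and the gauge is held on the crown leaning about 0.34 rad with a press of about 10 N. The pointer looks to be between the prongs, by my reading of a low-resolution side view, and no verdict came back.

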